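# Hang the L-bracket level on the stand's pin

## Robot

A 6-joint arm with a two-finger parallel gripper is mounted at the origin on the work surface. World frame = base frame: x ahead of the robot, y to its left, z up, the work surface at z = 0. Lengths are in m, angles in degrees, forces in N, time in s.
With the tool pointing down it reaches from about 0.3 to 0.75 m from the base axis. Payload 8.5 kg.
Tool frame: the origin (TCP) lies at the very end of the fingers, on their centre line; the grasp point (between the pads) lies 19 mm behind it; z points along the fingers, y is the line along which they close (so a half turn about z gives the same grasp; the last joint's range is limited). The gripper opens to 85 mm and grips with 20 to 120 N. Pads are 22 mm wide; open, the fingers measure 114 mm over their backs; the gripper's body (76 mm by 85 mm) begins 54 mm behind the grasp point. The pads swing forward as they close: fully open they stand 13 mm farther back than shut.
Start: joints at [55.445, 21.807, 74.336, -0, 83.858, -12.336], TCP at [0.208, 0.509, 0.231] pointing down, gripper open.
Joint ranges: [-178.18, 178.18], [-50.72, 133.34], [12.68, 142.11], [-81.47, 261.47], [9.98, 163.14], [-165.26, 165.26]. Speed limits (degrees/s): [136.94, 136.94, 180, 180, 180, 180].

## Interface

Orientations are given as a 3x3 rotation matrix whose columns are the frame's x, y, z axes.
In Python, from rig import observe, cams, ticket gives the robot as it stands.
- The arm moves only by the tool move_arm, never from a script. Its arguments are lists of equal length, an entry for each row: "jaw": the finger opening in cm, from 0 to 8.54; "dp": the shift along the tool's x, y, z in cm, a list of three; "turn": the turn, a rotation vector about the tool's x, y, z in rad, a list of three. In form: {"jaw": [jaw, ...], "dp": [[tx, ty, tz], ...], "turn": [[wx, wy, wz], ...]}. A call has 1 to 12 rows; each row shifts and turns the commanded pose from where the row before left it, along the tool's axes as they then stand; what a row does not reach is not made up. A row lasts 1/12 s, in which the tool goes at most 41.7 mm and 7.16 degrees, less where a joint would pass 70% of its speed; a pose out of reach is approached as far as the arm can. A call is refused whole if a number of a shift passes 4.17 or a number of a turn 0.125, either way. A call with a gripper value outside its range is refused whole. The fingers move at their own pace and stop on an object; "force" is the grip in N (left out, the last holds). Time passes only in rows, so rows that do not move let the fingers close. It gives the time, the measured TCP pose, the force, the opening and the grip force at its end, in the units of the state.
- observe(): the state, without advancing time (a new reading comes with each control period).
- cams.get_image(name): name is "scene" or "top" or "wrist"; returns (picture, depth): 400x640x3 uint8, red, green, blue; 400x640 float32, m along the optical axis (not along the pixel's ray), 0 where there is no reading.
- cams.calibration(name): a dict with "vertical_fov" (degrees; the focal length in pixels is half the picture's height over the tangent of half this angle, whatever the lens; pixels are square), "cx", "cy" (the principal point, pixels), "view" (4x4, takes a point from world to camera coordinates); the wrist camera has in their place "tool_from_camera" (4x4, takes a point from camera to tool coordinates, whose origin is the TCP and whose axes are the flange's). Camera axes: x right, y up, looking along -z (the intrinsics and any distortion apply to the point x, -y, -z); pixel columns grow to the right and rows downward; lengths in m; the calibration is good to about 2 mm. The wrist camera is an equidistant fisheye: a pixel r from the principal point sees the ray r / f radians off the axis. A picture is of the moment at which its call begins: read the wrist's pose just before it. calibration takes no time and is no camera call.
- ticket.close_job(): hands the job in; it is judged then, once.
Trained networks look in the newest picture that a camera, given by its name, has taken for a name from the list of things; names that differ only in an ending like _2 or _b are one class to them, and where a whole thing is asked for, a point or a joint stands for the part that bears it (a point fixed in the world has none). Each returns a list of dicts, best first, with "p" (0 to 1); they miss things now and then, are a little off and sometimes report something else, mostly with a low value. They report only what shows in the picture. A call takes as long as a camera call. They do not tell look-alikes from the thing itself.
- cams.spot_in(camera, query): "box" ([centre column, centre row, width, height] as shares, 0 to 1, of the picture: columns of its width, rows of its height, round what is visible of it).
- cams.outline_of(camera, query): "mask" (400x640 bool, what is visible of it) and "box" ([centre column, centre row, width, height] as shares, 0 to 1, of the picture: columns of its width, rows of its height, round what is visible of it).
- cams.mark_of(camera, query): "location" ([column, row] as shares, 0 to 1, of the picture: columns of its width, rows of its height: a listed point, or the origin of a listed thing).
The state is a dict: "time_s": time; "q": joint angles; "qvel": joint speeds; "joint_efforts": joint torques, N m; "position": TCP position; "tool_rot": TCP orientation; "ft_force": force on the tool from outside, world axes, zero at the start; "wrist_torque": the same for the moment, N m; "grip_width": finger opening in m; "gripper_force": force on a finger pad.
Only numpy, scipy, OpenCV 4.12 (cv2) and the standard library are available. Lean on these libraries where they do the work, as an engineer would, in place of code of your own. Each camera call takes 0.05 s, during which the arm holds its last target. There are 200 camera calls.

## Task

Take the L-shaped aluminium bracket out of the leaning drying rack and hang it on the pin of the support stand, by whichever of its four holes lets it hang level with the long edge on top. Let go and leave it hanging still; do not disturb the mug, the bottle or the meter.

Things in the scene. Friction and masses are not known exactly. Their poses are not given: they have to be found in the camera images.
- bracket: L-shaped bracket, uniform 6 mm aluminium, 150 to 250 g. Arm 180 x 44 mm (x -90 to 90, z 0 to -44); leg 30 mm wide (x 60 to 90) down to z -144, its last 24 mm thickened to 20 mm (y -3 to 17). Four 16 mm through holes near the long edge. Origin: middle of the long outer edge, mid-thickness; x along it to the leg's end, y square to the plate, z up when hung. Starts leaning in the rack, long edge up
- pin: round steel pin, 8 mm diameter, 100 mm long, fixed to the clamp on the stand, sloping 12 deg upwards to its free tip, which points roughly towards the robot. Origin: centre of its fixed end, 230 mm above the bench; x runs along its centre line to the tip (x = 100 mm)
- stand: fixed support stand: dark base plate 140 x 160 x 10 mm, 12 mm upright rod whose top is 275 mm above the bench, at x = 75 mm, y = 0 in its axes; a grey clamp 34 x 26 x 30 mm on it carries the pin. Origin on the bench, under the pin, 52 mm from the pin's fixed end
- rack: fixed grey drying rack. The bracket leans on its panel 35 deg from vertical, top edge towards the robot, the arm's lower edge on a 10 mm ledge; only the arm's upper 34 mm stand free on both faces. Origin on the bench, base 150 x 170 mm; the bracket's origin starts at about (-45, 0, 155) mm in its axes, bracket x along rack -y. Draw the bracket out along its own z
- mug: white mug, 80 mm wide, 90 mm high, a bystander; origin under its centre
- bottle: amber bottle, 60 mm wide, 130 mm high, a bystander; origin under its centre
- meter: flat white meter with a blue panel, 80 x 90 x 35 mm, a bystander; origin under its centre
- hole_a (a point): centre of a hole in the bracket, mid-thickness, at x = -36 mm, z = -15 mm in the bracket's axes
- hole_b (a point): centre of a hole in the bracket, mid-thickness, at x = -4 mm, z = -15 mm in the bracket's axes
- hole_c (a point): centre of a hole in the bracket, mid-thickness, at x = 28 mm, z = -15 mm in the bracket's axes
- hole_d (a point): centre of a hole in the bracket, mid-thickness, at x = 60 mm, z = -15 mm in the bracket's axes
Not all that is in view belongs to the job. What is meant by the rack is not blue or yellow, and is the larger of those in its own colour.

How it is judged (in metres and radians):
On the way, in this order (a step that is already met when the one before it is completed fails the run):
1. the bracket is lifted out of the rack (distance of bracket from where it was at the start of the episode above 0.05 m and height (world z) of bracket above 0.19 m and contact force between bracket and rack below 0.05 N), for 0.1 s.
2. the pin is through one of the bracket's holes (((x of hole_a in the frame of pin between 0.005 and 0.092 m and y of hole_a in the frame of pin between -0.008 and 0.008 m and z of hole_a in the frame of pin between -0.008 and 0.008 m) or (x of hole_b in the frame of pin between 0.005 and 0.092 m and y of hole_b in the frame of pin between -0.008 and 0.008 m and z of hole_b in the frame of pin between -0.008 and 0.008 m) or (x of hole_c in the frame of pin between 0.005 and 0.092 m and y of hole_c in the frame of pin between -0.008 and 0.008 m and z of hole_c in the frame of pin between -0.008 and 0.008 m) or (x of hole_d in the frame of pin between 0.005 and 0.092 m and y of hole_d in the frame of pin between -0.008 and 0.008 m and z of hole_d in the frame of pin between -0.008 and 0.008 m))), for 0.2 s.
At the end, for the whole second after the job is handed in: The bracket hangs on the pin by a hole (hole centre within 8 mm of the pin's centre line each way, 5 to 92 mm from its fixed end), its weight on the pin, long edge on top and within 0.12 rad of level, plate within 0.35 rad of upright, at rest (under 0.03 m/s, 0.2 rad/s) (((x of hole_a in the frame of pin between 0.005 and 0.092 m and y of hole_a in the frame of pin between -0.008 and 0.008 m and z of hole_a in the frame of pin between -0.008 and 0.008 m) or (x of hole_b in the frame of pin between 0.005 and 0.092 m and y of hole_b in the frame of pin between -0.008 and 0.008 m and z of hole_b in the frame of pin between -0.008 and 0.008 m) or (x of hole_c in the frame of pin between 0.005 and 0.092 m and y of hole_c in the frame of pin between -0.008 and 0.008 m and z of hole_c in the frame of pin between -0.008 and 0.008 m) or (x of hole_d in the frame of pin between 0.005 and 0.092 m and y of hole_d in the frame of pin between -0.008 and 0.008 m and z of hole_d in the frame of pin between -0.008 and 0.008 m)) and angle between bracket's own x axis and vertical between 1.4508 and 1.6908 rad and angle between bracket's own z axis and vertical below 0.35 rad and linear speed of bracket below 0.03 m/s and angular speed of bracket below 0.2 rad/s and contact force between bracket and pin above 0.7 N); the robot touches nothing.
It fails at once if the mug is shifted by more than 30 mm or tipped (distance of mug from where it was at the start of the episode above 0.03 m or angle between mug's own z axis and vertical above 0.3 rad).
It fails at once if the bottle is shifted by more than 30 mm or tipped (distance of bottle from where it was at the start of the episode above 0.03 m or angle between bottle's own z axis and vertical above 0.3 rad).
It fails at once if the meter is shifted by more than 30 mm or tipped (distance of meter from where it was at the start of the episode above 0.03 m or angle between meter's own z axis and vertical above 0.3 rad).
It also fails if it takes over 54 s, if anything falls off the work surface, if the arm or the gripper's body presses on something with over 40 N, if the wrist force passes 120 N, or if a joint passes its speed limit or range.

## Working session

There is one attempt and no reset: what is moved stays moved. The work goes in short steps, Python scripts to look and compute and a tool call to move; the robot and the scene stay as the last step left them, time stands still between calls to the robot, and variables do not carry over. Pictures are saved under pics/ and viewed, at most 10 in all, crops included, and the job is handed in when it is done.

Besides the shell and the picture viewer there is one more tool, called after ">>>" by a JSON object that holds its "api" and its "payload". move_arm: Moves the arm, as the interface text tells. Its arguments: {"type":"object","properties":{"jaw":{"type":"array","items":{"type":"number"}},"dp":{"type":"array","items":{"type":"array","items":{"type":"number"}}},"turn":{"type":"array","items":{"type":"array","items":{"type":"number"}}},"force":{"type":"number"}},"required":["jaw","dp","turn"]}

```bash
mkdir -p pics
cat > h.py <<'E'
import numpy as np, cv2
from rig import observe, cams, ticket
def K(name):
    c=cams.calibration(name); f=200/np.tan(np.radians(c["vertical_fov"])/2); return c,f
def unproj(name,u,v,d):
    c,f=K(name); u,v,d=map(np.asarray,(u,v,d))
    P=np.stack([(u-c["cx"])/f*d,-(v-c["cy"])/f*d,-d,np.ones_like(d)],-1)
    return (P@np.linalg.inv(np.array(c["view"])).T)[...,:3]
def proj(name,P):
    c,f=K(name); P=np.atleast_2d(P); p=np.c_[P,np.ones(len(P))]@np.array(c["view"]).T
    return np.c_[c["cx"]+f*p[:,0]/-p[:,2], c["cy"]-f*p[:,1]/-p[:,2]]
E
python3 - <<'E'
from h import *
for n in("scene","top"):
    im,d=cams.get_image(n); np.savez(f"{n}.npz",im=im,d=d)
    cv2.imwrite(f"pics/{n}.png",im[...,::-1]); c,f=K(n);print(n,{k:(v if k!='view' else np.round(v,3).tolist()) for k,v in c.items()})
    for q in("bracket","rack","pin","stand","mug","bottle","meter"):
        print(n,q,[(round(r["p"],2),(np.array(r["box"])*[640,400,640,400]).round().tolist()) for r in cams.spot_in(n,q)[:4]])
    for q in("pin","hole_a","hole_b","hole_c","hole_d","bracket"):
        print(n,q,[(round(r["p"],2),(np.array(r["location"])*[640,400]).round(1).tolist()) for r in cams.mark_of(n,q)[:3]])
print(observe())
E
```

```text
scene {'vertical_fov': 47.43154542235406, 'cx': 316.29293906291446, 'cy': 203.14549079758643, 'view': [[-0.783, 0.622, 0.001, 0.404], [-0.49, -0.618, 0.615, 0.242], [0.383, 0.481, 0.789, -1.53], [0.0, 0.0, 0.0, 1.0]]}
scene bracket [(0.57, [355.0, 227.0, 86.0, 52.0])]
scene rack [(0.87, [269.0, 307.0, 89.0, 95.0]), (0.64, [423.0, 230.0, 54.0, 55.0]), (0.59, [404.0, 328.0, 61.0, 61.0])]
scene pin [(0.61, [255.0, 103.0, 34.0, 18.0])]
scene stand [(0.87, [243.0, 146.0, 56.0, 97.0])]
scene mug [(0.92, [292.0, 217.0, 39.0, 43.0])]
scene bottle [(0.95, [234.0, 247.0, 25.0, 41.0])]
scene meter [(0.56, [340.0, 194.0, 39.0, 29.0])]
scene pin [(0.43, [237.7, 111.5])]
scene hole_a [(0.9, [365.2, 223.5]), (0.84, [341.4, 211.0]), (0.72, [373.1, 227.4])]
scene hole_b [(0.9, [365.2, 223.5]), (0.84, [341.4, 211.0]), (0.72, [373.1, 227.4])]
scene hole_c [(0.9, [365.2, 223.5]), (0.84, [341.4, 211.0]), (0.72, [373.1, 227.4])]
scene hole_d [(0.9, [365.2, 223.5]), (0.84, [341.4, 211.0]), (0.72, [373.1, 227.4])]
scene bracket [(0.89, [361.5, 212.9]), (0.41, [237.1, 261.4])]
top {'vertical_fov': 49.7236977
[... 1203 characters left out ...]
8592553e+01, -1.23348887e+01]), 'qvel': array([ 0.00625239, -0.01219472,  0.04827433,  0.01271182, -0.01570911,
        0.0574503 ]), 'joint_efforts': array([-1.54939207e-03, -4.48333704e+01, -2.31455791e+01, -3.17069935e-04,
        8.05349136e-04, -1.72021817e-05]), 'position': array([0.20795562, 0.5091248 , 0.23131416]), 'tool_rot': array([[-9.25737628e-01,  3.78166420e-01, -5.00589230e-05],
       [ 3.78166422e-01,  9.25737628e-01, -3.93415039e-05],
       [ 3.14637929e-05, -5.53505143e-05, -9.99999998e-01]]), 'ft_force': array([ 0.19745085,  0.21947638, -0.55183053]), 'wrist_torque': array([ 0.03783004, -0.00970552, -0.00608865]), 'gripper_force': 0.0, 'grip_width': 0.08537462744047344}
```

View pics/scene.png

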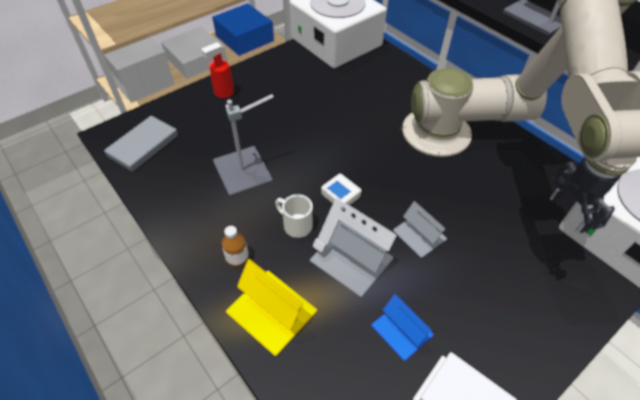

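View pics/top.png

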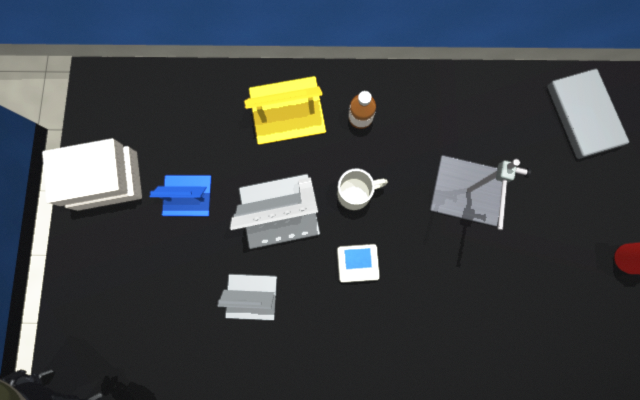

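The racks are: large grey at scene (353,250) / top (280,210) holding the bracket; small grey at (420,230); blue at (403,327); yellow at (270,307). The larger grey one fits, since it is neither blue nor yellow and exceeds the other grey one. The stand is at scene (243,146), with its pin from (238,111) to (272,96). By centre of mass (x≈27.9 mm), hole_c is the one to hang by.

Run:
```python
from h import *
im=np.load("scene.npz")["im"]; t=np.load("top.npz")["im"]
a=cv2.resize(im[190:310,290:450],None,fx=3.5,fy=3.5,interpolation=cv2.INTER_CUBIC)
b=cv2.resize(t[160:260,220:340],None,fx=4,fy=4,interpolation=cv2.INTER_CUBIC)
c=cv2.resize(t[140:240,440:540],None,fx=3,fy=3); e=cv2.resize(im[80:180,200:300],None,fx=3,fy=3)
W=np.zeros((600,800,3),np.uint8)
a=cv2.resize(im[190:300,300:450],(450,330),interpolation=cv2.INTER_CUBIC); W[:330,:450]=a
W[:250,455:755]=cv2.resize(b,(300,250)); W[335:600,:265]=cv2.resize(c,(265,265)); W[335:600,270:535]=cv2.resize(e,(265,265))
cv2.imwrite("pics/crop.png",W[...,::-1])
for n in("scene","top"):
    z=np.load(n+".npz"); im,d=z["im"],z["d"]
    cams.get_image(n)
    o=cams.outline_of(n,"bracket")[0]["mask"]&(d>0); v,u=np.nonzero(o); P=unproj(n,u,v,d[v,u])
    rng=np.random.default_rng(0);best=None
    for _ in range(500):
        s=P[rng.choice(len(P),3,False)]; nn=np.cross(s[1]-s[0],s[2]-s[0]); nn/=np.linalg.norm(nn)+1e-12
        k=np.abs((P-s[0])@nn)<.003
        if best is None or k.sum()>best.sum(): best=k
    Q=P[best]; m=Q.mean(0); nn=np.linalg.svd(Q-m,full_matrices=False)[2][2]; nn*=np.sign(nn[0])
    print(n,o.sum(),best.sum(),"mean",m.round(4),"normal",nn.round(3),"zmax",np.percentile(Q[:,2],[1,50,99]).round(3))
    np.save(n+"_br.npy",Q)
    for q in("stand","rack"):
        for r in cams.outline_of(n,q)[:4]:
            v,u=np.nonzero(r["mask"]&(d>0)); P=unproj(n,u,v,d[v,u]); print(n,q,round(r["p"],2),len(P),np.percentile(P,2,0).round(3),np.percentile(P,98,0).round(3))
    for q in ("mug","bottle","meter"):
        r=cams.outline_of(n,q)[0]; v,u=np.nonzero(r["mask"]&(d>0)); P=unproj(n,u,v,d[v,u]); print(n,q,np.median(P,0).round(3),P[:,2].max().round(3))
    r=cams.outline_of(n,"pin")
    for x in r[:1]:
        v,u=np.nonzero(x["mask"]); print("pinmask",len(u),u.min(),u.max(),v.min(),v.max()); P=unproj(n,u,v,d[v,u]); 
        i=np.argsort(P[:,0]); print(np.c_[u,v,P][i][::max(1,len(i)//14)].round(3))
```

```text
scene 1775 1244 mean [0.5382 0.1823 0.1263] normal [0.799 0.176 0.574] zmax [0.058 0.132 0.157]
scene stand 0.91 2375 [ 0.508 -0.357 -0.002] [ 0.682 -0.171  0.25 ]
scene rack 0.88 1571 [ 0.313  0.202 -0.001] [0.399 0.311 0.081]
scene rack 0.84 4471 [0.73  0.108 0.   ] [0.883 0.275 0.123]
scene rack 0.74 3252 [0.49  0.135 0.003] [0.631 0.285 0.121]
scene rack 0.59 2011 [0.563 0.369 0.001] [0.635 0.478 0.082]
scene mug [0.601 0.016 0.053] 0.094
scene bottle [0.797 0.02  0.08 ] 0.133
scene meter [0.437 0.015 0.034] 0.041
pinmask 80 242 271 97 111
[[ 2.71e+02  9.70e+01  4.97e-01 -2.24e-01  2.52e-01]
 [ 2.68e+02  9.70e+01  5.02e-01 -2.30e-01  2.50e-01]
 [ 2.66e+02  9.90e+01  5.08e-01 -2.32e-01  2.45e-01]
 [ 2.64e+02  9.90e+01  5.15e-01 -2.32e-01  2.49e-01]
 [ 2.62e+02  1.00e+02  5.21e-01 -2.33e-01  2.48e-01]
 [ 2.61e+02  1.03e+02  5.26e-01 -2.32e-01  2.40e-01]
 [ 2.59e+02  1.03e+02  5.30e-01 -2.35e-01  2.40e-01]
 [ 2.58e+02  1.03e+02  5.33e-01 -2.35e-01  2.43e-01]
 [ 2.57e+02  1.05e+02  5.38e-01 -2.34e-01  2.38e-01]
 [ 2.55e+02  1.04e+02  5.43e-01 -2.35e-01  2.44e-01]
 [ 2.53e+02  1.05e+0
[... 1060 characters left out ...]
01]
 [ 5.020e+02  2.180e+02  5.090e-01 -2.350e-01  2.510e-01]
 [ 5.020e+02  2.150e+02  5.140e-01 -2.360e-01  2.490e-01]
 [ 4.990e+02  2.120e+02  5.210e-01 -2.340e-01  2.420e-01]
 [ 5.040e+02  2.080e+02  5.270e-01 -2.410e-01  2.480e-01]
 [ 5.020e+02  2.050e+02  5.330e-01 -2.390e-01  2.430e-01]
 [ 5.030e+02  2.020e+02  5.390e-01 -2.420e-01  2.440e-01]
 [ 5.010e+02  1.980e+02  5.460e-01 -2.380e-01  2.440e-01]
 [ 5.030e+02  1.950e+02  5.530e-01 -2.440e-01  2.390e-01]
 [ 5.050e+02  1.910e+02  5.600e-01 -2.480e-01  2.410e-01]
 [ 5.050e+02  1.880e+02  5.660e-01 -2.490e-01  2.380e-01]
 [ 5.030e+02  1.840e+02  5.740e-01 -2.460e-01  2.370e-01]
 [ 5.050e+02  1.970e+02  5.920e-01 -3.460e-01  0.000e+00]]
```

View pics/crop.png

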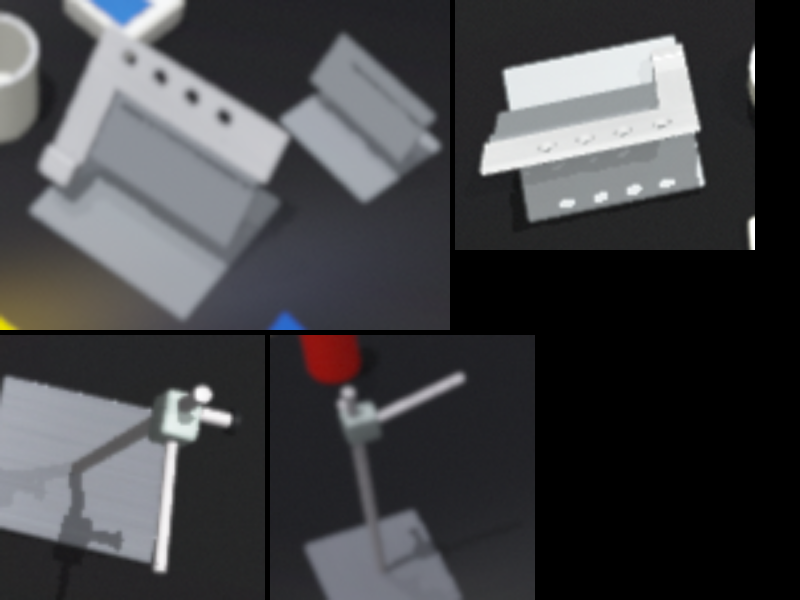

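The crop shows the bracket in the large grey rack, foot-thickening up and four holes along the upper edge. The small grey rack beside it is empty. Next I fit both poses numerically.

Run:
```python
from h import *
n=np.array([.795,.173,.581]); 
th=np.radians(35); h=n[:2]/np.linalg.norm(n[:2]); y=np.r_[h*np.cos(th),np.sin(th)]; x=np.array([h[1],-h[0],0]); z=np.cross(x,y)
print("R",np.c_[x,y,z].round(4).tolist())
for c in("scene","top"):
    Q=np.load(c+"_br.npy"); a,b,e=Q@x,Q@y,Q@z
    arm=e>np.percentile(e,99.5)-.04
    print(c,"y",np.median(b[arm]),"zmax",np.percentile(e,[97,99,99.8]),"x",np.percentile(a[arm],[.3,1,99,99.7]))
    # holes: mask pixel->plane
    cams.get_image(c)
    cc,f=K(c); V=np.linalg.inv(np.array(cc["view"])); o=V[:3,3]; b0=np.median(b[arm])
    for r in cams.mark_of(c,"hole_c"):
        u,v=np.array(r["location"])*[640,400]; d=unproj(c,u,v,np.array(1.))-o
        P=o+d*((b0-.003-o@y)/(d@y)); print(c,"hole",round(r["p"],2),round(u),round(v),(P@x).round(4),(P@z).round(4))
# pin
A=[]
for c in("scene","top"):
    d=np.load(c+".npz")["d"]; cams.get_image(c); m=cams.outline_of(c,"pin")[0]["mask"]; v,u=np.nonzero(m&(d>0)); P=unproj(c,u,v,d[v,u])
    P=P[(abs(P[:,2]-.24)<.03)&(abs(P[:,1]+.235)<.03)&(P[:,0]<.6)]; m0=P.mean(0); D=np.linalg.svd(P-m0,full_matrices=False)[2][0]; D*=-np.sign(D[0])
    t=(P-m0)@D; print(c,len(P),"mean",m0.round(4),"dir",D.round(3),"slope",np.degrees(np.arcsin(D[2])).round(1),"tip",(m0+D*t.max()).round(4),"base",(m0+D*t.min()).round(4))
# clamp/rod
    S=cams.outline_of(c,"stand")[0]["mask"]; v,u=np.nonzero(S&(d>0)); P=unproj(c,u,v,d[v,u]); k=(P[:,2]>.2)&(P[:,0]>.56); print("clamp",np.percentile(P[k],[3,50,97],axis=0).round(3).tolist())
print(observe()["time_s"])
```

```text
R [[0.2126, 0.8004, -0.5605], [-0.9771, 0.1742, -0.122], [0.0, 0.5736, 0.8192]]
scene y 0.5349590228636557 zmax [-0.18482466 -0.18373595 -0.18298249] x [-0.16616249 -0.16447952  0.01174268  0.01278804]
scene hole 0.67 371 233 -0.108 -0.215
scene hole 0.66 343 211 -0.0164 -0.205
scene hole 0.59 366 221 -0.0838 -0.1926
top y 0.5343195456677278 zmax [-0.18031369 -0.17951199 -0.17882583] x [-0.16292747 -0.161798    0.0133734   0.01457017]
top hole 0.95 272 215 -0.0779 -0.2045
top hole 0.7 302 207 -0.0142 -0.2129
top hole 0.66 258 223 -0.1071 -0.1819
top hole 0.57 286 217 -0.0496 -0.1836
scene 67 mean [ 0.524  -0.2328  0.2442] dir [-0.951  0.219  0.219] slope 12.7 tip [ 0.4948 -0.2261  0.251 ] base [ 0.5588 -0.2408  0.2362]
clamp [[0.574, -0.292, 0.206], [0.605, -0.247, 0.238], [0.618, -0.237, 0.273]]
top 233 mean [ 0.5342 -0.239   0.2445] dir [-0.954  0.22   0.206] slope 11.9 tip [ 0.4888 -0.2286  0.2543] base [ 0.5833 -0.2504  0.2339]
clamp [[0.567, -0.293, 0.223], [0.597, -0.252, 0.243], [0.614, -0.24, 0.275]]
2.7
```

```bash
cat >> h.py <<'E'
import json
from scipy.spatial.transform import Rotation as Ro
def plan(p,R,N,jaw,wait=0):
    s=observe(); p0,R0=np.array(s["position"]),np.array(s["tool_rot"])
    w=Ro.from_matrix(R0.T@R).as_rotvec()/N; w=np.round(w,4); Rk=R0; pk=p0; D=[]
    for k in range(N):
        d=np.round(Rk.T@(p0+(p-p0)*(k+1)/N-pk)*100,2); pk=pk+Rk@d/100; Rk=Rk@Ro.from_rotvec(w).as_matrix(); D.append(d.tolist())
    D+= [[0,0,0]]*wait; T=[w.tolist()]*N+[[0,0,0]]*wait
    print("t",s["time_s"],"dist",np.linalg.norm(p-p0).round(4),"maxstep cm",np.abs(D).max(),"deg/row",np.degrees(np.linalg.norm(w)).round(2))
    print(json.dumps({"jaw":[jaw]*len(D),"dp":D,"turn":T}))
BR=np.array([[0.2126,0.8004,-0.5605],[-0.9771,0.1742,-0.122],[0,0.5736,0.8192]]); BO=np.array([.511,.188,.1562])
def toolR(B): return np.c_[-B[:,0],B[:,1],-B[:,2]]
E
python3 -c "
from h import *
p=BO+BR@[-.004,0,.04]; print(p); plan(p,toolR(BR),12,6.0)"
```

```text
[0.4877296 0.1870284 0.188968 ]
t 2.7 dist 0.4287 maxstep cm 3.52 deg/row 5.4
{"jaw": [6.0, 6.0, 6.0, 6.0, 6.0, 6.0, 6.0, 6.0, 6.0, 6.0, 6.0, 6.0], "dp": [[-3.17, -1.6, 0.35], [-3.28, -1.37, 0.37], [-3.37, -1.13, 0.38], [-3.44, -0.87, 0.43], [-3.48, -0.63, 0.47], [-3.52, -0.38, 0.53], [-3.51, -0.13, 0.61], [-3.51, 0.11, 0.7], [-3.46, 0.35, 0.79], [-3.41, 0.58, 0.9], [-3.33, 0.79, 1.02], [-3.24, 1.01, 1.13]], "turn": [[-0.0468, -0.0246, 0.0781], [-0.0468, -0.0246, 0.0781], [-0.0468, -0.0246, 0.0781], [-0.0468, -0.0246, 0.0781], [-0.0468, -0.0246, 0.0781], [-0.0468, -0.0246, 0.0781], [-0.0468, -0.0246, 0.0781], [-0.0468, -0.0246, 0.0781], [-0.0468, -0.0246, 0.0781], [-0.0468, -0.0246, 0.0781], [-0.0468, -0.0246, 0.0781], [-0.0468, -0.0246, 0.0781]]}
```

>>> {"api": "move_arm", "payload": {"jaw": [6,6,6,6,6,6,6,6,6,6,6,6], "dp": [[-3.17,-1.6,0.35],[-3.28,-1.37,0.37],[-3.37,-1.13,0.38],[-3.44,-0.87,0.43],[-3.48,-0.63,0.47],[-3.52,-0.38,0.53],[-3.51,-0.13,0.61],[-3.51,0.11,0.7],[-3.46,0.35,0.79],[-3.41,0.58,0.9],[-3.33,0.79,1.02],[-3.24,1.01,1.13]], "turn": [[-0.047,-0.025,0.078],[-0.047,-0.025,0.078],[-0.047,-0.025,0.078],[-0.047,-0.025,0.078],[-0.047,-0.025,0.078],[-0.047,-0.025,0.078],[-0.047,-0.025,0.078],[-0.047,-0.025,0.078],[-0.047,-0.025,0.078],[-0.047,-0.025,0.078],[-0.047,-0.025,0.078],[-0.047,-0.025,0.078]]}}

```text
time_s: 3.7
position: [0.4887, 0.1853, 0.1901]
tool_rot: [[-0.208, 0.797, 0.567], [0.978, 0.171, 0.119], [-0.002, 0.579, -0.815]]
ft_force: [1.1, 1.0, 0.3]
grip_width: 0.0601
gripper_force: 0.0
```

>>> {"api": "move_arm", "payload": {"jaw": [6,6,6], "dp": [[0,0,0],[0,0,0],[0,0,0]], "turn": [[0,0,0],[0,0,0],[0,0,0]]}}

```text
time_s: 3.95
position: [0.4876, 0.1872, 0.1899]
tool_rot: [[-0.213, 0.798, 0.564], [0.977, 0.176, 0.121], [-0.003, 0.576, -0.817]]
ft_force: [-0.2, 0.0, -0.3]
grip_width: 0.0599
gripper_force: 0.0
```

Run:
```python
from h import *
s=observe(); im,d=cams.get_image("wrist"); c,f=K("wrist"); print(s["position"],s["q"].round(1),s["ft_force"].round(2),s["grip_width"]); print(c)
T=np.array(c["tool_from_camera"]); Rt,pt=np.array(s["tool_rot"]),np.array(s["position"])
print("rot err",np.degrees(Ro.from_matrix(Rt.T@toolR(BR)).as_rotvec()).round(2))
def wproj(P):
    q=(np.atleast_2d(P)-pt)@Rt; q=(q-T[:3,3])@T[:3,:3]; X=np.c_[q[:,0],-q[:,1],-q[:,2]]
    r=np.hypot(X[:,0],X[:,1]); th=np.arctan2(r,X[:,2]); return np.c_[c["cx"]+f*th*X[:,0]/r,c["cy"]+f*th*X[:,1]/r]
L=[(-90,3,0),(90,3,0),(90,3,-44),(-90,3,-44)]; v=im.copy()
pp=wproj(BO+np.array(L)/1000@BR.T); print(pp.round(0).tolist())
cv2.polylines(v,[pp.round().astype(int)],True,(255,0,0),1)
for hx in(-36,-4,28,60):
    q=wproj(BO+BR@[hx/1000,.003,-.015])[0]; cv2.circle(v,tuple(q.round().astype(int)),3,(0,255,0),1); print(hx,q.round(1))
print([(round(r["p"],2),(np.array(r["location"])*[640,400]).round(1).tolist()) for r in cams.mark_of("wrist","hole_a")[:6]])
np.savez("w1.npz",im=im,d=d); cv2.imwrite("pics/w1.png",v[...,::-1])
```

```text
[0.48763035 0.18723481 0.18993259] [  6.3  10.5 107.9   7.4  26.7 -11.6] [-0.21  0.04 -0.26] 0.059907313612069205
{'vertical_fov': 65.70646984690485, 'cx': 316.3537618347102, 'cy': 195.98000368201537, 'tool_from_camera': array([[ 5.44725623e-04,  9.55827851e-01,  2.93926561e-01,
         7.49415588e-02],
       [ 9.99999479e-01, -2.67086230e-04, -9.84725168e-04,
         5.73082759e-04],
       [-8.62724003e-04,  2.93926945e-01, -9.55827498e-01,
        -1.43046995e-01],
       [ 0.00000000e+00,  0.00000000e+00,  0.00000000e+00,
         1.00000000e+00]])}
rot err [0.19 0.12 0.14]
[[320.0, 85.0], [318.0, 334.0], [318.0, 301.0], [319.0, 89.0]]
-36 [318.8 169.6]
-4 [318.6 215.3]
28 [318.3 256.5]
60 [318.1 292.5]
[(0.96, [317.4, 169.3]), (0.76, [317.4, 216.2]), (0.67, [316.7, 291.3])]
```

View pics/w1.png

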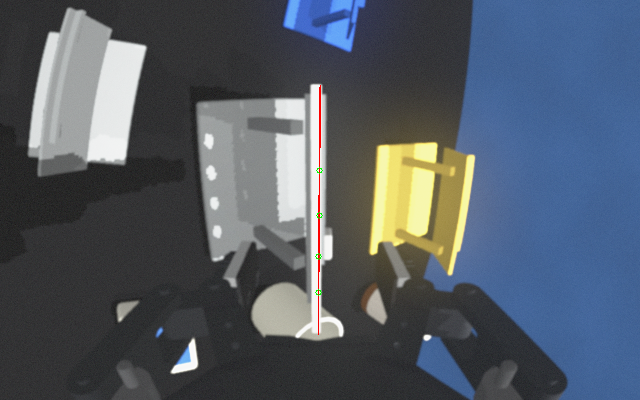

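The plate shows edge-on at columns 310–322, rows 85–334, and my overlay matches it to about 1 mm, centred between the fingers. I go down along the plate and grip.

>>> {"api": "move_arm", "payload": {"jaw": [6,6,6,6,6,6], "dp": [[0,0,1.5],[0,0,1.5],[0,0,1.5],[0,0,1.4],[0,0,1.0],[0,0,0]], "turn": [[0,0,0],[0,0,0],[0,0,0],[0,0,0],[0,0,0],[0,0,0]]}}

```text
time_s: 4.55
position: [0.5268, 0.1962, 0.1322]
tool_rot: [[-0.214, 0.799, 0.562], [0.977, 0.177, 0.121], [-0.003, 0.575, -0.818]]
ft_force: [-0.2, 0.2, -0.9]
grip_width: 0.0597
gripper_force: 0.0
```

>>> {"api": "move_arm", "payload": {"jaw": [0,0,0,0,0,0,0,0,0], "dp": [[0,0,0],[0,0,0],[0,0,0],[0,0,0],[0,0,0],[0,0,0],[0,0,0],[0,0,0],[0,0,0]], "turn": [[0,0,0],[0,0,0],[0,0,0],[0,0,0],[0,0,0],[0,0,0],[0,0,0],[0,0,0],[0,0,0]], "force": 70}}

```text
time_s: 5.3
position: [0.5264, 0.1953, 0.134]
tool_rot: [[-0.213, 0.798, 0.564], [0.977, 0.175, 0.121], [-0.003, 0.577, -0.817]]
ft_force: [-5.4, -1.7, 5.4]
grip_width: 0.0044
gripper_force: 68.9
```

>>> {"api": "move_arm", "payload": {"jaw": [0,0,0,0,0,0,0,0,0,0,0,0], "dp": [[0,0,-0.6],[0,0,-1.2],[0,0,-1.4],[0,0,-1.4],[0,0,-1.4],[0,0,-1.4],[0,0,-1.4],[0,0,-1.4],[0,0,-1.4],[0,0,-1.4],[0,0,-1.2],[0,0,0]], "turn": [[0,0,0],[0,0,0],[0,0,0],[0,0,0],[0,0,0],[0,0,0],[0,0,0],[0,0,0],[0,0,0],[0,0,0],[0,0,0],[0,0,0]]}}

```text
time_s: 6.3
position: [0.4459, 0.1782, 0.2513]
tool_rot: [[-0.213, 0.796, 0.566], [0.977, 0.175, 0.121], [-0.003, 0.579, -0.815]]
ft_force: [0.0, 0.5, -1.8]
grip_width: 0.0048
gripper_force: 68.6
```

Run:
```python
from h import *
s=observe(); print(s["position"],s["ft_force"],s["wrist_torque"],s["grip_width"])
B=np.array(s["tool_rot"])@np.diag([-1,1,-1]); 
Tp=np.array(s["position"])
for n in("scene","top"):
    im,d=cams.get_image(n); cv2.imwrite(f"pics/{n}2.png",im[...,::-1]); r=cams.outline_of(n,"bracket")
    if not r: print(n,"none"); continue
    v,u=np.nonzero(r[0]["mask"]&(d>0)); P=(unproj(n,u,v,d[v,u])-Tp)@B
    print(n,r[0]["p"],len(P)); k=(abs(P[:,1])<.012)
    Q=P[k]; print(np.percentile(Q,[1,3,50,97,99],axis=0).round(4).tolist()); 
    A=np.c_[Q[:,0],Q[:,2],np.ones(len(Q))]; print("plane y=ax+bz+c",np.linalg.lstsq(A,Q[:,1],rcond=None)[0].round(4))
    np.save(n+"_b2.npy",P)
    h=[]
    for m in cams.mark_of(n,"hole_c"):
        px=np.array(m["location"])*[640,400]; h.append((round(m["p"],2),px.round(1).tolist()))
    print(h)
    print("pred",[proj(n,Tp+B@[ (hx+4)/1000,.003,-.015+.028])[0].round(1).tolist() for hx in(-36,-4,28,60)])
```

```text
[0.44586309 0.17819546 0.25125495] [ 0.02075519  0.46302138 -1.82362339] [-0.06089647  0.49597251 -0.00845364] 0.0048467424389674486
scene 0.71 1760
[[-0.0859, -0.0021, -0.0979], [-0.0818, -0.0008, -0.0924], [0.0329, 0.0031, -0.0062], [0.0896, 0.0071, 0.0238], [0.0913, 0.0083, 0.0249]]
plane y=ax+bz+c [-0.0008 -0.007   0.003 ]
[(0.82, [399.8, 178.6]), (0.7, [376.1, 163.9]), (0.59, [363.4, 158.8]), (0.58, [391.5, 172.2])]
pred [[399.8, 176.4], [388.3, 169.9], [377.0, 163.5], [366.0, 157.2]]
top 0.76 1718
[[-0.0837, -0.0037, -0.0962], [-0.0796, -0.0029, -0.0949], [0.0424, 0.0018, 0.0004], [0.0914, 0.005, 0.0259], [0.0929, 0.0099, 0.0267]]
plane y=ax+bz+c [-0.0037 -0.0267  0.0014]
[(0.91, [288.5, 253.3]), (0.68, [270.6, 249.8]), (0.65, [249.9, 260.3]), (0.56, [308.4, 247.8])]
pred [[252.9, 255.9], [270.9, 252.2], [288.8, 248.6], [306.6, 244.9]]
```

View pics/scene2.png

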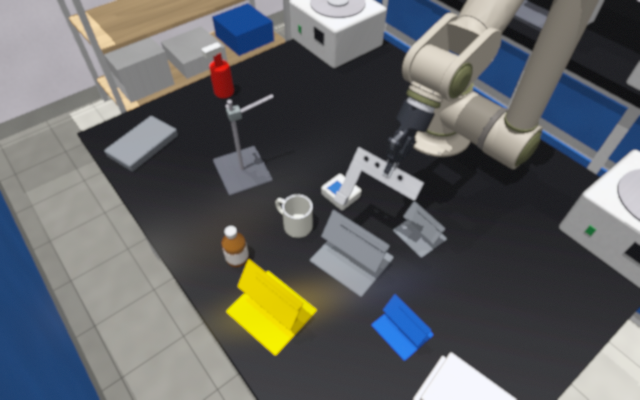

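The bracket is held clear of the rack in the scene view, with its arm from (360,155) to (423,190). I carry it to a point 50 mm in front of the pin tip and bring the plate upright.

```bash
cat >> h.py <<'E'
PD=np.array([-.9525,.2195,.2075]); PD/=np.linalg.norm(PD); TIP=np.array([.489,-.2275,.2508])
by=np.r_[-PD[:2],0]; by/=np.linalg.norm(by); PB=np.c_[[by[1],-by[0],0],by,[0,0,1]]
HC=np.array([.0315,0,.0115])  # hole_c from TCP in bracket axes
E
python3 -c "
from h import *
p=TIP+PD*.05-PB@HC; print(p,PB.round(3)); plan(p,toolR(PB),12,0)"
```

```text
[ 0.44841273 -0.18582123  0.24968283] [[-0.225  0.974  0.   ]
 [-0.974 -0.225  0.   ]
 [ 0.     0.     1.   ]]
t 6.6 dist 0.3641 maxstep cm 3.04 deg/row 3.59
{"jaw": [0, 0, 0, 0, 0, 0, 0, 0, 0, 0, 0, 0], "dp": [[-2.97, -0.52, -0.36], [-2.99, -0.42, -0.31], [-3.0, -0.34, -0.26], [-3.02, -0.24, -0.2], [-3.02, -0.14, -0.17], [-3.03, -0.04, -0.13], [-3.04, 0.07, -0.09], [-3.02, 0.16, -0.07], [-3.03, 0.27, -0.04], [-3.01, 0.38, -0.03], [-2.99, 0.48, -0.02], [-2.98, 0.59, -0.01]], "turn": [[0.0503, -0.011, 0.0356], [0.0503, -0.011, 0.0356], [0.0503, -0.011, 0.0356], [0.0503, -0.011, 0.0356], [0.0503, -0.011, 0.0356], [0.0503, -0.011, 0.0356], [0.0503, -0.011, 0.0356], [0.0503, -0.011, 0.0356], [0.0503, -0.011, 0.0356], [0.0503, -0.011, 0.0356], [0.0503, -0.011, 0.0356], [0.0503, -0.011, 0.0356]]}
```

>>> {"api": "move_arm", "payload": {"jaw": [0,0,0,0,0,0,0,0,0,0,0,0], "dp": [[-2.97,-0.52,-0.36],[-2.99,-0.42,-0.31],[-3.0,-0.34,-0.26],[-3.02,-0.24,-0.2],[-3.02,-0.14,-0.17],[-3.03,-0.04,-0.13],[-3.04,0.07,-0.09],[-3.02,0.16,-0.07],[-3.03,0.27,-0.04],[-3.01,0.38,-0.03],[-2.99,0.48,-0.02],[-2.98,0.59,-0.01]], "turn": [[0.0503,-0.011,0.0356],[0.0503,-0.011,0.0356],[0.0503,-0.011,0.0356],[0.0503,-0.011,0.0356],[0.0503,-0.011,0.0356],[0.0503,-0.011,0.0356],[0.0503,-0.011,0.0356],[0.0503,-0.011,0.0356],[0.0503,-0.011,0.0356],[0.0503,-0.011,0.0356],[0.0503,-0.011,0.0356],[0.0503,-0.011,0.0356]]}}

```text
time_s: 7.6
position: [0.4485, -0.1876, 0.25]
tool_rot: [[0.226, 0.974, -0.001], [0.974, -0.226, 0.001], [0.001, -0.001, -1.0]]
ft_force: [1.2, 0.3, -2.6]
grip_width: 0.0044
gripper_force: 68.6
```

>>> {"api": "move_arm", "payload": {"jaw": [0,0,0], "dp": [[0,0,0],[0,0,0],[0,0,0]], "turn": [[0,0,0],[0,0,0],[0,0,0]]}}

```text
time_s: 7.85
position: [0.4485, -0.1855, 0.2499]
tool_rot: [[0.224, 0.975, 0.001], [0.975, -0.224, 0.002], [0.002, 0.001, -1.0]]
ft_force: [-0.6, 0.6, -1.7]
grip_width: 0.0044
gripper_force: 68.6
```

```bash
cat >> h.py <<'E'
def wproj(s,P):
    c,f=K("wrist"); T=np.array(c["tool_from_camera"])
    q=(np.atleast_2d(P)-np.array(s["position"]))@np.array(s["tool_rot"]); q=(q-T[:3,3])@T[:3,:3]; X=np.c_[q[:,0],-q[:,1],-q[:,2]]
    r=np.hypot(X[:,0],X[:,1]); th=np.arctan2(r,X[:,2]); return np.c_[c["cx"]+f*th*X[:,0]/r,c["cy"]+f*th*X[:,1]/r]
E
python3 - <<'E'
from h import *
s=observe(); Tp=np.array(s["position"]); B=np.array(s["tool_rot"])@np.diag([-1,1,-1])
print(Tp,s["ft_force"].round(2),"rot err deg",np.degrees(Ro.from_matrix(B.T@PB).as_rotvec()).round(2))
W=np.zeros((600,800,3),np.uint8); hc=Tp+B@HC
for n in("scene","top"):
    im,d=cams.get_image(n); np.savez(n+"3.npz",im=im,d=d)
    r=cams.outline_of(n,"bracket")
    if r:
        v,u=np.nonzero(r[0]["mask"]&(d>0)); P=(unproj(n,u,v,d[v,u])-Tp)@B; Q=P[abs(P[:,1])<.015]; print(n,r[0]["p"],len(Q),np.percentile(Q,[1,50,99],axis=0).round(4).tolist())
    r=cams.outline_of(n,"pin")
    if r:
        v,u=np.nonzero(r[0]["mask"]&(d>0)); P=unproj(n,u,v,d[v,u]); a=(P-TIP)@PD; sd=np.cross(PD,[0,0,1]); sd/=np.linalg.norm(sd); up=np.cross(sd,PD)
        k=(a<.02)&(a>-.09)&(abs((P-TIP)@sd)<.015); P=P[k];print(n,"pin",len(P),"rel side/up median",np.median((P-TIP)@sd).round(4),np.median((P-TIP)@up).round(4),"amax",a[k].max().round(4))
    print("holes",[(round(m["p"],2),(np.array(m["location"])*[640,400]).round(1).tolist()) for m in cams.mark_of(n,"hole_c")])
    print("pred hc,tip,base",proj(n,[hc,TIP,TIP-.1*PD]).round(1).tolist())
    c0=proj(n,TIP)[0].astype(int); x0,y0=c0-[60,50]; c=cv2.resize(im[y0:y0+100,x0:x0+130],None,fx=3,fy=3,interpolation=cv2.INTER_CUBIC)
    for P,col in((hc,(0,255,0)),(TIP,(255,0,0)),(TIP-.1*PD,(255,0,0))):
        q=((proj(n,P)[0]-[x0,y0])*3).astype(int); cv2.circle(c,tuple(map(int,q)),3,col,1)
    i=0 if n=="scene" else 400; W[:300,i:i+390]=c
s=observe(); im,d=cams.get_image("wrist"); 
for a in(0,.03,.06,.1): cv2.circle(im,tuple(wproj(s,TIP-a*PD)[0].round().astype(int).tolist()),3,(255,0,0),1)
cv2.circle(im,tuple(wproj(s,hc)[0].round().astype(int).tolist()),3,(0,255,0),1)
W[300:,:480]=cv2.resize(im,(480,300)); cv2.imwrite("pics/pre.png",W[...,::-1])
E
```

```text
[ 0.44845214 -0.18553631  0.24985557] [-0.55  0.58 -1.73] rot err deg [-0.06 -0.1  -0.05]
scene 0.84 293 [[-0.0898, -0.0009, -0.1108], [-0.025, 0.0037, -0.0026], [0.0849, 0.0132, 0.0268]]
scene pin 63 rel side/up median 0.0028 0.0019 amax -0.0087
holes [(0.97, [297.5, 104.4]), (0.78, [288.8, 84.0]), (0.76, [295.8, 94.8]), (0.59, [284.8, 84.7])]
pred hc,tip,base [[288.7, 87.6], [272.6, 95.4], [239.9, 111.4]]
top 0.82 281 [[-0.0863, -0.0037, -0.0147], [-0.0523, -0.0026, 0.0257], [-0.013, 0.0023, 0.0307]]
holes [(0.76, [463.6, 250.9]), (0.66, [475.5, 249.2])]
pred hc,tip,base [[495.8, 255.4], [498.4, 228.8], [502.9, 179.4]]
```

View pics/pre.png

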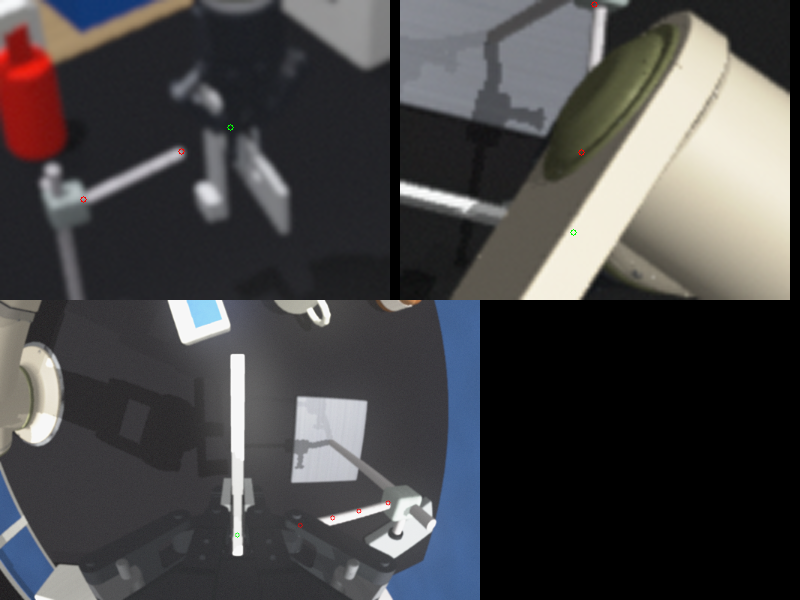

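In the scene panel the bracket is upright in front of the pin (tip at crop (182,152)), and the top view is blocked by the arm. In the wrist panel the pin runs (318,524)–(388,505), slightly below my predicted red dots, so I measure it with wrist depth.

```bash
cat >> h.py <<'E'
def wunproj(s,u,v,d):
    c,f=K("wrist"); T=np.array(c["tool_from_camera"]); du,dv=u-c["cx"],v-c["cy"]; r=np.hypot(du,dv); t=np.tan(r/f)
    q=np.stack([du/r*t*d,-dv/r*t*d,-d],-1)@T[:3,:3].T+T[:3,3]; return q@np.array(s["tool_rot"]).T+np.array(s["position"])
sd=np.cross(PD,[0,0,1]); sd/=np.linalg.norm(sd); up=np.cross(sd,PD)
E
python3 - <<'E'
from h import *
s=observe(); Tp=np.array(s["position"]); B=np.array(s["tool_rot"])@np.diag([-1,1,-1])
im,d=cams.get_image("wrist"); np.savez("w3.npz",im=im,d=d)
v,u=np.nonzero(d>0); P=wunproj(s,u,v,d[v,u]); a,b,c=(P-TIP)@PD,(P-TIP)@sd,(P-TIP)@up
k=(abs(b)<.02)&(abs(c)<.02)&(a>-.1)&(a<.005)
for lo in np.arange(-.1,.005,.01):
    j=k&(a>=lo)&(a<lo+.01); 
    if j.sum()>3: print(round(lo,3),j.sum(),"side med",np.median(b[j]).round(4),"range",np.percentile(b[j],[5,95]).round(4),"up top",np.percentile(c[j],[50,95]).round(4))
print("amax",a[k].max())
q=(P-Tp)@B; m=(abs(q[:,1])<.02)&(q[:,2]>-.03)&(q[:,2]<.04)&(q[:,0]<-.03)&(q[:,0]>-.13); print("bracket end x",np.percentile(q[m,0],[1,3]),"y",np.percentile(q[m,1],[5,50,95]),"z top",np.percentile(q[m,2],[50,97]))
print("sd",sd.round(3))
E
```

```text
-0.1 590 side med 0.0016 range [-0.0103  0.0105] up top [0.0086 0.0158]
-0.09 110 side med 0.0015 range [-0.0024  0.0032] up top [0.0037 0.005 ]
-0.08 116 side med 0.0016 range [-0.0024  0.0032] up top [0.0037 0.0053]
-0.07 124 side med 0.0016 range [-0.0028  0.0034] up top [0.0037 0.0049]
-0.06 137 side med 0.0015 range [-0.0024  0.0032] up top [0.004  0.0053]
-0.05 153 side med 0.0015 range [-0.0025  0.0033] up top [0.0037 0.0052]
-0.04 158 side med 0.0016 range [-0.0025  0.0032] up top [0.0039 0.0051]
-0.03 160 side med 0.0019 range [-0.0021  0.0035] up top [0.0036 0.005 ]
-0.02 35 side med 0.0026 range [0.0015 0.0035] up top [0.0018 0.004 ]
amax -0.015495645965389554
bracket end x [-0.08622837 -0.08511831] y [-0.00243606  0.00016261  0.00288792] z top [0.02695009 0.02810589]
sd [ 0.225  0.974 -0.   ]
```

Pin axis is confirmed within about 0.5 mm, so I thread the hole in two steps, checking force between them.

>>> {"api": "move_arm", "payload": {"jaw": [0,0,0,0,0,0,0,0], "dp": [[0.07,0,0.07],[0,0.9,0.19],[0,0.9,0.19],[0,0.9,0.19],[0,0.9,0.19],[0,0.9,0.19],[0,0.9,0.19],[0,0,0]], "turn": [[0,0,0],[0,0,0],[0,0,0],[0,0,0],[0,0,0],[0,0,0],[0,0,0],[0,0,0]]}}

```text
time_s: 9.02
position: [0.5026, -0.1976, 0.2376]
tool_rot: [[0.223, 0.975, 0.001], [0.975, -0.223, 0.001], [0.001, 0.001, -1.0]]
ft_force: [-1.1, 0.6, -2.7]
grip_width: 0.0046
gripper_force: 68.6
```

Run:
```python
from h import *
s=observe(); Tp=np.array(s["position"]); B=np.array(s["tool_rot"])@np.diag([-1,1,-1]); hc=Tp+B@[.032,0,.012]
e=hc-(TIP+sd*.0005+up*.0004); print(Tp,s["ft_force"].round(2),"along",(e@PD).round(4),"side",(e@sd).round(4),"up",(e@up).round(4))
```

```text
[ 0.50264453 -0.19757053  0.23756439] [-1.1   0.57 -2.66] along -0.0067 side -0.0003 up -0.0003
```

>>> {"api": "move_arm", "payload": {"jaw": [0,0,0,0,0,0], "dp": [[0,0.86,0.18],[0,0.86,0.18],[0,0.86,0.18],[0,0.86,0.18],[0,0.86,0.18],[0,0,0]], "turn": [[0,0,0],[0,0,0],[0,0,0],[0,0,0],[0,0,0],[0,0,0]]}}

```text
time_s: 9.52
position: [0.5444, -0.2072, 0.2287]
tool_rot: [[0.224, 0.975, 0.001], [0.975, -0.224, 0.001], [0.001, 0.001, -1.0]]
ft_force: [-0.6, -0.4, -2.5]
grip_width: 0.0048
gripper_force: 68.7
```

Run:
```python
from h import *
s=observe(); Tp=np.array(s["position"]); B=np.array(s["tool_rot"])@np.diag([-1,1,-1]); hc=Tp+B@[.032,0,.012]
e=hc-(TIP+sd*.0005+up*.0004); print(Tp,s["ft_force"].round(2),"along",(e@PD).round(4),"side",(e@sd).round(4),"up",(e@up).round(4))
W=np.zeros((300,800,3),np.uint8)
im,d=cams.get_image("scene"); c0=proj("scene",TIP)[0].astype(int); x0,y0=c0-[70,40]; W[:,:390]=cv2.resize(im[y0:y0+100,x0:x0+130],(390,300),interpolation=cv2.INTER_CUBIC)
im,d=cams.get_image("wrist"); W[:,400:800]=cv2.resize(im[200:],(400,300)) if 0 else cv2.resize(im[160:400,240:560],(400,300)); cv2.imwrite("pics/ins.png",W[...,::-1])
```

```text
[ 0.54441391 -0.20718044  0.22874713] [-0.58 -0.35 -2.48] along -0.0505 side -0.0003 up -0.0
```

View pics/ins.png

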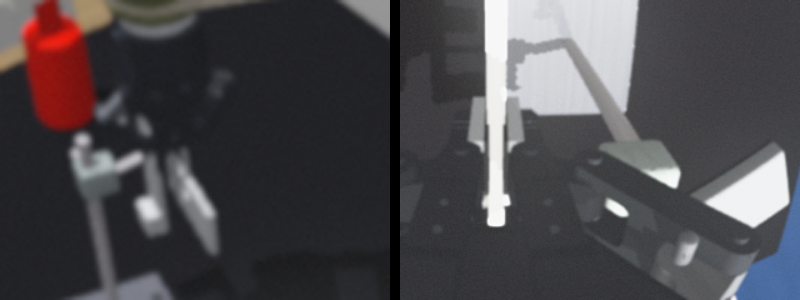

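The pin runs behind the plate at crop (125,160) and passes through without force. I lower it to seat on the pin.

>>> {"api": "move_arm", "payload": {"jaw": [0,0,0,0,0], "dp": [[0,0,0.1],[0,0,0.1],[0,0,0.1],[0,0,0.04],[0,0,0]], "turn": [[0,0,0],[0,0,0],[0,0,0],[0,0,0],[0,0,0]]}}

```text
time_s: 10.03
position: [0.543, -0.2069, 0.2264]
tool_rot: [[0.224, 0.975, 0.002], [0.975, -0.224, 0.0], [0.001, 0.002, -1.0]]
ft_force: [-0.6, -0.2, 0.6]
grip_width: 0.005
gripper_force: 68.8
```

Contact has taken the weight. I open gradually.

>>> {"api": "move_arm", "payload": {"jaw": [0.8,1.0,1.2,1.6,2.0,2.4,2.8,2.8,2.8,2.8], "dp": [[0,0,0],[0,0,0],[0,0,0],[0,0,0],[0,0,0],[0,0,0],[0,0,0],[0,0,0],[0,0,0],[0,0,0]], "turn": [[0,0,0],[0,0,0],[0,0,0],[0,0,0],[0,0,0],[0,0,0],[0,0,0],[0,0,0],[0,0,0],[0,0,0]]}}

```text
time_s: 10.87
position: [0.5432, -0.2068, 0.2262]
tool_rot: [[0.224, 0.975, 0.002], [0.975, -0.224, 0.001], [0.001, 0.002, -1.0]]
ft_force: [-0.1, -0.0, -0.4]
grip_width: 0.028
gripper_force: 0.0
```

Run:
```python
from h import *
s=observe(); print(s["ft_force"].round(2),s["grip_width"])
W=np.zeros((300,800,3),np.uint8)
im,d=cams.get_image("scene"); c0=proj("scene",TIP)[0].astype(int); x0,y0=c0-[70,40]; W[:,:390]=cv2.resize(im[y0:y0+100,x0:x0+130],(390,300),interpolation=cv2.INTER_CUBIC)
im,d=cams.get_image("wrist"); W[:,400:800]=cv2.resize(im[160:400,240:560],(400,300)); cv2.imwrite("pics/rel.png",W[...,::-1])
```

```text
[-0.11 -0.01 -0.41] 0.02802966529938263
```

View pics/rel.png

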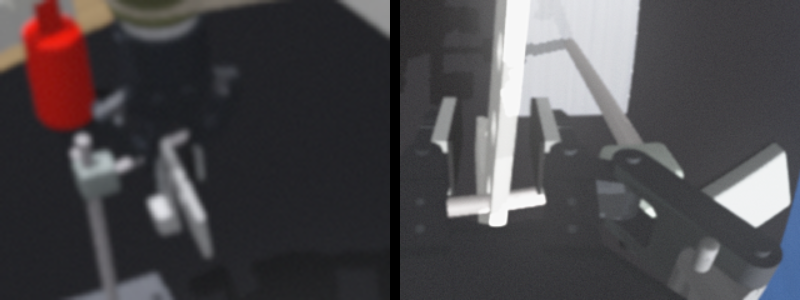

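Released: the wrist panel shows the plate on the pin at (495,205), free between both pads. I withdraw straight up.

>>> {"api": "move_arm", "payload": {"jaw": [2.8,2.8,2.8,2.8,2.8,2.8,2.8,2.8,2.8,2.8,2.8,2.8], "dp": [[0,0,-0.4],[0,0,-0.8],[0,0,-1],[0,0,-1],[0,0,-1],[0,0,-1.5],[0,0,-2],[0,0,-2],[0,0,-2],[0,-2,-1],[0,-3,0],[0,-3,0]], "turn": [[0,0,0],[0,0,0],[0,0,0],[0,0,0],[0,0,0],[0,0,0],[0,0,0],[0,0,0],[0,0,0],[0,0,0],[0,0,0],[0,0,0]]}}

```text
time_s: 11.97
position: [0.4643, -0.1888, 0.3543]
tool_rot: [[0.223, 0.975, 0.004], [0.975, -0.223, -0.001], [0.0, 0.004, -1.0]]
ft_force: [0.2, -0.8, -0.2]
grip_width: 0.0277
gripper_force: 0.0
```

>>> {"api": "move_arm", "payload": {"jaw": [2.8,2.8,2.8,2.8,2.8,2.8,2.8,2.8,2.8,2.8,2.8,2.8], "dp": [[2,-3,0],[2,-3,0],[2,-2,0],[2,0,0],[2,0,0],[2,0,0],[0,0,0],[0,0,0],[0,0,0],[0,0,0],[0,0,0],[0,0,0]], "turn": [[0,0,0],[0,0,0],[0,0,0],[0,0,0],[0,0,0],[0,0,0],[0,0,0],[0,0,0],[0,0,0],[0,0,0],[0,0,0],[0,0,0]]}}

```text
time_s: 12.97
position: [0.4138, -0.0547, 0.353]
tool_rot: [[0.225, 0.974, 0.002], [0.974, -0.225, 0.001], [0.001, 0.002, -1.0]]
ft_force: [0.9, -0.2, -0.0]
grip_width: 0.0279
gripper_force: 0.0
```

Run:
```python
from h import *
W=np.zeros((300,800,3),np.uint8)
for i in range(2):
  for n in("scene","top"):
    im,d=cams.get_image(n); c0=proj(n,TIP)[0].astype(int); x0,y0=c0-[70,50]; j=0 if n=="scene" else 400
    W[:,j:j+390]=cv2.resize(im[y0:y0+100,x0:x0+130],(390,300),interpolation=cv2.INTER_CUBIC)
    r=cams.outline_of(n,"bracket")
    if r:
        v,u=np.nonzero(r[0]["mask"]&(d>0)); P=(unproj(n,u,v,d[v,u])-TIP)@PB; P=P[abs(P[:,1])<.11]
        print(observe()["time_s"],n,len(P),np.percentile(P,[2,50,98],axis=0).round(4).tolist())
        m=P[:,2]>-.04; xs=P[m,0]; tops=[(round(lo,2),P[m&(P[:,0]>=lo)&(P[:,0]<lo+.02),2].max().round(4),np.median(P[m&(P[:,0]>=lo)&(P[:,0]<lo+.02),1]).round(4)) for lo in np.arange(-.12,.06,.02) if (m&(P[:,0]>=lo)&(P[:,0]<lo+.02)).sum()>3]; print(tops)
cv2.imwrite("pics/end.png",W[...,::-1])
```

```text
13.0667 scene 393 [[-0.1206, -0.0066, -0.2494], [0.0118, 0.0514, -0.0264], [0.1922, 0.0587, 0.0026]]
[(np.float64(-0.12), np.float64(0.0027), np.float64(0.057)), (np.float64(-0.1), np.float64(0.004), np.float64(0.0568)), (np.float64(-0.08), np.float64(0.0044), np.float64(0.0552)), (np.float64(-0.06), np.float64(0.0021), np.float64(0.0542)), (np.float64(-0.04), np.float64(0.003), np.float64(0.0528)), (np.float64(-0.02), np.float64(0.002), np.float64(0.0518)), (np.float64(0.0), np.float64(0.0015), np.float64(0.0501)), (np.float64(0.02), np.float64(0.0012), np.float64(0.0488)), (np.float64(0.04), np.float64(0.0013), np.float64(0.0481))]
13.1667 top 1285 [[-0.1134, 0.0346, -0.1344], [-0.0057, 0.0465, -0.0193], [0.0599, 0.0562, 0.0041]]
[(np.float64(-0.12), np.float64(0.0067), np.float64(0.0518)), (np.float64(-0.1), np.float64(0.006), np.float64(0.0508)), (np.float64(-0.08), np.float64(0.0063), np.float64(0.0499)), (np.float64(-0.06), np.float64(0.0054), np.float64(0.0483)), (np.float64(-0.04), np.float64(0.0046), np.float64(0.0474)), (np.float64(-0.02), np.float64(0.005), np.float64(0.04
[... 767 characters left out ...]
p.float64(0.04), np.float64(0.0001), np.float64(0.0487))]
13.3667 top 1282 [[-0.1153, 0.0348, -0.1326], [-0.0083, 0.0467, -0.019], [0.0596, 0.0559, 0.0038]]
[(np.float64(-0.12), np.float64(0.0053), np.float64(0.0521)), (np.float64(-0.1), np.float64(0.0053), np.float64(0.0507)), (np.float64(-0.08), np.float64(0.0048), np.float64(0.0499)), (np.float64(-0.06), np.float64(0.0057), np.float64(0.0484)), (np.float64(-0.04), np.float64(0.004), np.float64(0.0475)), (np.float64(-0.02), np.float64(0.0034), np.float64(0.0461)), (np.float64(0.0), np.float64(0.0044), np.float64(0.0454)), (np.float64(0.02), np.float64(0.0038), np.float64(0.0438)), (np.float64(0.04), np.float64(0.0039), np.float64(0.0422))]
```

View pics/end.png

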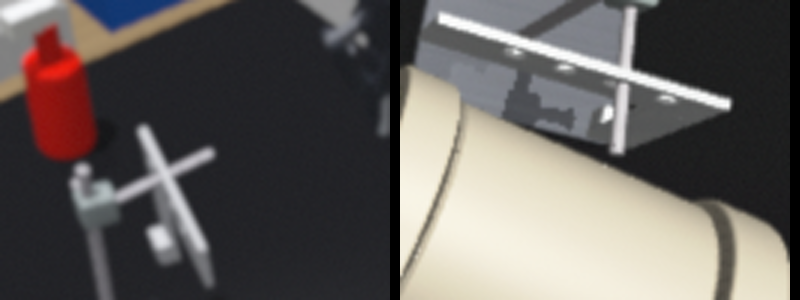

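The bracket hangs level (slope about 0.01–0.02 rad) on the pin, and two readings 0.2 s apart agree. Nothing else is touched, so I hand in.

```bash
python3 -c "
from rig import ticket
print(ticket.close_job())"
```

```text
the job is handed in; nothing more can be done
None
```

The bracket hangs still and level on the pin by hole_c, the gripper has let go and moved clear, and the job is handed in; no verdict came back.

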